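# Grade the foot-massage stones on the bath ledge

## Task

Take the turquoise ceramic pouring dish that holds two stone foot-massage balls by its handle, carry it with the balls in it to the wooden size sorter and tip it over the closed top end of the sloped board, so that the balls roll off and sort themselves: the small one through the slot into the side tray, the large one down into the tray at the foot. Then set the empty dish back down upright on the marble ledge and let go.

Things in the scene. Friction and masses are not known exactly. Their poses are not given: they have to be found in the camera images.
- dish: Turquoise ceramic pouring dish holding the balls, 84 (x) by 120 (y) mm, walls 38 mm high, 0.22 kg. Origin: centre of its underside, z up. Handle: flat-sided bar along x over the middle, 12 mm thick (y), 20 tall, its centre 85 mm up, 70 clear below; grip it from above across y. Pouring lip at y = -60, 22 mm up, behind a 22 degree ramp: carry level, tip the lip down 40 degrees to empty.
- sorter: Fixed wooden sorter. Origin on the ledge under the head of its V-shaped trough, which falls along -y at 9 degrees: 124 mm wide inside, y = 55 to -180, bottom 82 mm up at y = 0, walls 42 mm above the bottom. Floor closed from y = 55 to -40 (tip here), then a 28 mm slot (a fence on each side). Side tray for small: x 64 to 116, y -178 to -33, walls 46. Foot tray for large: x -62 to 62, y -261 to -184, end wall 85.
- large_ball: Large polished stone ball, 40 mm in diameter, 0.09 kg; origin at its centre. Starts in the dish.
- small_ball: Small polished stone ball, 20 mm in diameter, 0.012 kg; origin at its centre. Starts in the dish.
Not all that is in view belongs to the job. Leave any blue, pink or yellow look-alike of the large_ball alone.

How it is judged:
By the outcome, as a careful person would: the job done as asked, in the order asked, and still so for the second after the job is handed in, with the robot touching nothing.
It also fails if it takes over 61 s, if anything falls off the work surface, if the arm or the gripper's body presses on something with over 40 N, if the wrist force passes 120 N, or if a joint passes its speed limit or range.

## Robot

A 7-joint arm with a two-finger parallel gripper is mounted at the origin on the work surface. World frame = base frame: x ahead of the robot, y to its left, z up, the work surface at z = 0. Lengths are in m, angles in rad, forces in N, time in s.
With the tool pointing down it reaches from about 0.425 to 0.95 m from the base axis. Payload 16.7 kg.
Tool frame: the origin (TCP) lies at the very end of the fingers, on their centre line; the grasp point (between the pads) lies 19 mm behind it; z points along the fingers, y is the line along which they close (so a half turn about z gives the same grasp; the last joint's range is limited). The gripper opens to 94 mm and grips with 3 to 60 N. Pads are 16 mm wide; open, the fingers measure 119 mm over their backs; the gripper's body (75 mm by 177 mm) begins 78 mm behind the grasp point.
Start: joints at [-1.431, 0.426, 0.074, 1.606, -0.034, 1.111, -0.067], TCP at [0.193, 0.647, 0.174] pointing down, gripper open.
Joint ranges: [-2.85, 2.85], [-0.5, 2.14], [-1.23, 1.37], [0.21, 2.46], [-1.02, 4.16], [0.16, 2.05], [-2.73, 2.73]. Speed limits (rad/s): [1.89, 1.89, 2.39, 2.39, 3.01, 3.01, 3.01].

## Interface

Orientations are given as a rotation vector (axis times angle).
In Python, from rig import arm gives the robot as it stands. The module is installed in compiled form; this text tells all that it offers. Calls block until the motion is done:
- arm.goto(position, orientation): joint-space move of the TCP to a pose.
- arm.move_linear(position, rot=None, velocity=0.15, until_force=None): straight line of the TCP; rot=None keeps the orientation; velocity is the mean speed in m/s. With until_force (N) it stops when the force on the tool has changed by that much, and returns True; else False.
- arm.movej(angles): joint-space move.
- arm.ungrasp() and arm.clamp(effort=None): open the fingers fully, or close them until they stop; effort is the grip in N (None keeps the last).
- arm.sleep(seconds).
- arm.solve_ik(position, orientation): joint angles nearest the present ones, or None.
- arm.get_image(name): name is "scene" or "top"; returns the picture (480x640x3 uint8, blue, green, red); there is no depth.
- arm.get_calibration(name): a dict with "mtx" (3x3 intrinsics, pixels), "R" (3x3) and "t" (3): a world point X has camera coordinates R X + t. Camera axes: x right, y down, z forward; pixel columns grow to the right and rows downward; lengths in m; the calibration is good to about 2 mm. A picture is of the moment at which its call begins. get_calibration takes no time and is no camera call.
A pose or a line that the arm cannot do raises arm.Unreachable and nothing moves.
- arm.close_job(): hands the job in; it is judged then, once.
Readings, each from a call of its own:
- arm.read_time(): time.
- arm.read_joints(): joint angles.
- arm.read_joint_velocities(): joint speeds.
- arm.read_tau(): joint torques, N m.
- arm.read_tcp_pos(): TCP position.
- arm.read_ee_rot(): TCP orientation.
- arm.read_force(): force on the tool from outside, world axes, zero at the start.
- arm.read_moment(): the same for the moment, N m.
- arm.read_gripper_width(): finger opening in m.
- arm.read_grip_force(): force on a finger pad.
Only numpy, scipy, OpenCV 4.12 (cv2) and the standard library are available. Lean on these libraries where they do the work, as an engineer would, in place of code of your own. Each camera call takes 0.05 s, during which the arm holds its last target. There are 200 camera calls.

## Working session

There is one attempt and no reset: what is moved stays moved. The work goes in short steps, each a Python script; the robot and the scene stay as the last script left them, time stands still between calls to the robot, and variables do not carry over. Pictures are saved under pics/ and viewed, at most 10 in all, crops included, and the job is handed in when it is done.

```bash
mkdir -p pics
python3 - <<'E'
from rig import arm
import cv2
for n in("scene","top"):
    cv2.imwrite(f"pics/{n}0.png",arm.get_image(n)); c=arm.get_calibration(n); print(n,c["mtx"],c["R"],c["t"],-c["R"].T@c["t"])
print(arm.read_ee_rot(),arm.read_time())
E
```

```text
scene [[555.98207064   0.         316.52273059]
 [  0.         555.98207064 236.57867293]
 [  0.           0.           1.        ]] [[-0.81534192  0.57891229  0.00883767]
 [ 0.50533962  0.71900594 -0.47713974]
 [-0.2825764  -0.38456601 -0.878783  ]] [ 0.32940549 -0.38774163  1.07520911] [0.76834803 0.50158052 0.75695737]
top [[573.83869725   0.         320.43912169]
 [  0.         573.83869725 239.83066948]
 [  0.           0.           1.        ]] [[ 0.00424213 -0.9995127   0.03092528]
 [-0.988171   -0.00893083 -0.15309576]
 [ 0.15329734 -0.02991001 -0.98772735]] [0.18001448 0.53299535 0.90167547] [0.38770245 0.21165597 0.96664185]
[-4.53678611e-01 -3.10859368e+00  1.77194705e-03] 0.1
```

View pics/scene0.png

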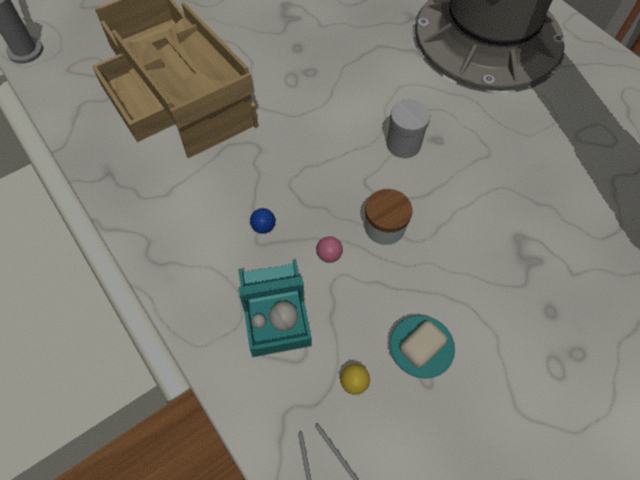

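View pics/top0.png

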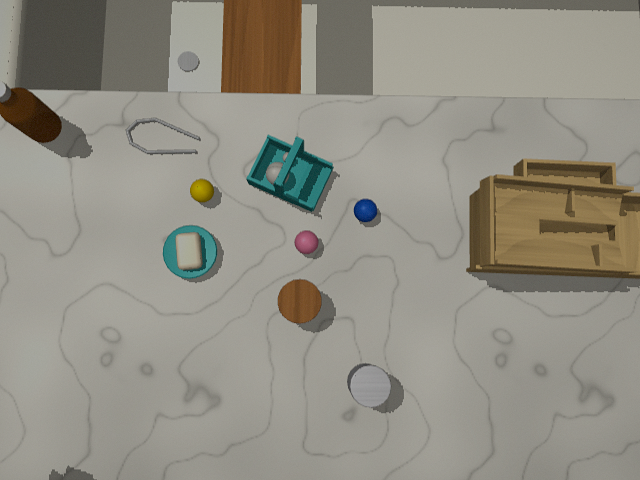

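Scene: dish at about (275,305), sorter at (180,75), with blue, pink and yellow decoys around. Top: dish at (290,172) with its lip to the right, sorter at (550,220) with its head at the left and its side tray towards +x. I'll enlarge both objects to pick corners.

Run:
```python
import cv2,numpy as np
s=cv2.imread("pics/scene0.png");t=cv2.imread("pics/top0.png")
a=cv2.resize(t[125:225,235:345],(440,400),interpolation=cv2.INTER_CUBIC)
b=cv2.resize(s[255:360,230:320],(360,420),interpolation=cv2.INTER_CUBIC)
o=np.zeros((420,800,3),np.uint8);o[:400,:440]=a;o[:,440:]=b
cv2.imwrite("pics/c1.png",o)
a=cv2.resize(t[150:285,460:640],(400,300),interpolation=cv2.INTER_CUBIC)
b=cv2.resize(s[0:160,85:265],(400,356),interpolation=cv2.INTER_CUBIC)
o=np.zeros((356,800,3),np.uint8);o[:300,:400]=a;o[:,400:]=b
cv2.imwrite("pics/c2.png",o)
```

```text
(no output)
```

View pics/c1.png

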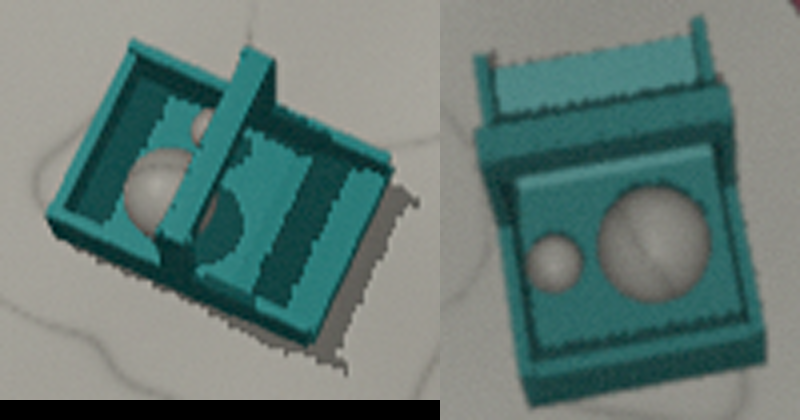

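View pics/c2.png

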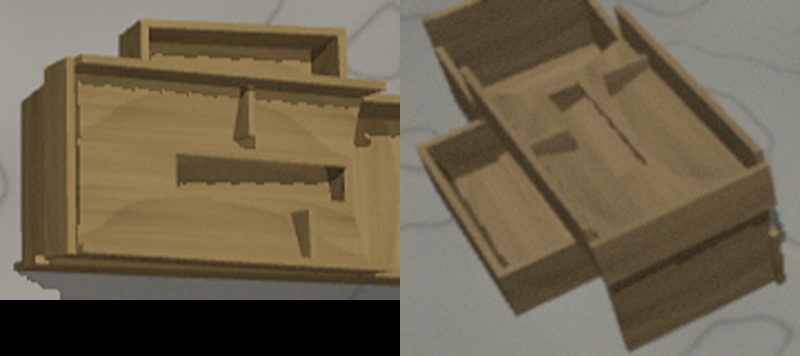

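c1 shows the handle's top face: in the top view from (160–187,240) to (247–274,53), in the scene view from (480,130) to (732,122), lip side away from the balls. c2 shows the head wall top corners (top (66,57) and (68,255); scene (597,246) and (770,170)) and the side tray corners. Next I triangulate these.

```bash
cat > h.py <<'E'
from rig import arm
import cv2,numpy as np
from scipy.spatial.transform import Rotation as Ro
C={n:arm.get_calibration(n) for n in("scene","top")}
P={n:c["mtx"]@np.c_[c["R"],c["t"]] for n,c in C.items()}
def tri(top,sc):
    X=cv2.triangulatePoints(P["top"],P["scene"],np.array(top,float).reshape(2,1),np.array(sc,float).reshape(2,1))[:,0];X=X[:3]/X[3]
    e=[]
    for n,u in(("top",top),("scene",sc)):
        q=P[n]@np.r_[X,1];e.append(np.linalg.norm(q[:2]/q[2]-u))
    return X,max(e)
def plane(n,u,z):
    c=C[n];d=c["R"].T@np.linalg.solve(c["mtx"],[*u,1]);o=-c["R"].T@c["t"];return o+d*(z-o[2])/d[2]
def proj(n,X):
    q=P[n]@np.r_[X,1];return q[:2]/q[2]
E
python3 - <<'E'
from h import *
np.set_printoptions(precision=4,suppress=True)
T=lambda x,y:(235+x/4,125+y/4);S=lambda x,y:(230+(x-440)/4,255+y/4)
hs=[]
for a,b in[((274,60),(480,130)),((247,47),(490,165)),((187,243),(727,88)),((160,235),(732,122))]:
    X,e=tri(T(*a),S(*b));hs.append(X);print("handle",X,e)
h=np.mean(hs,0);print("mean",h)
d=hs[0]+hs[1]-hs[2]-hs[3];print("yaw",np.degrees(np.arctan2(d[1],d[0])),"len",np.linalg.norm(d)/2)
k=2.2222;T=lambda x,y:(460+x/k,150+y/k);S=lambda x,y:(85+(x-400)/k,y/k)
for n,a,b in[("head+x",(66,57),(597,246)),("head-x",(68,255),(770,170)),("tray head",(137,22),(503,270)),("tray foot",(345,30),(418,148)),("slot far/near","",""),]:
    if a: print(n,*tri(T(*a),S(*b)))
# dish outline at wall height
T=lambda x,y:(235+x/4,125+y/4)
for q in[(133,40),(50,218),(392,157),(315,340)]:print("dish rim",plane("top",T(*q),.038))
T=lambda x,y:(460+x/k,150+y/k)
for q in[(66,57),(68,255)]:print("head z.133",plane("top",T(*q),.133))
E
```

```text
handle [0.6808 0.2142 0.0949] 1.7235287431812025
handle [0.6852 0.2256 0.0951] 2.551715242727841
handle [0.6068 0.2474 0.0934] 1.5712328022469395
handle [0.6111 0.2577 0.0901] 1.0431488152451769
mean [0.646  0.2362 0.0934]
yaw -23.771564655425838 len 0.08097136701503724
head+x [ 0.6172 -0.0693  0.1261] 2.1034519586504845
head-x [ 0.4826 -0.0687  0.1168] 1.3233885156243215
tray head [ 0.6655 -0.1488  0.0566] 0.574365883203047
tray foot [ 0.664  -0.313   0.0427] 1.6872008987629719
dish rim [0.7094 0.2721 0.038 ]
dish rim [0.632 0.305 0.038]
dish rim [0.66  0.163 0.038]
dish rim [0.5816 0.1948 0.038 ]
head z.133 [ 0.6175 -0.069   0.133 ]
head z.133 [ 0.4822 -0.0648  0.133 ]
```

Handle top comes out at z≈0.093 against 0.095 expected, and the rim centre agrees with the handle centre to 2 mm. Sorter origin is about (0.549,-0.126) with yaw about 0, and the widths match. Next: plan the tip, check IK and clearance, then grasp.

```bash
cat >> h.py <<'E'
D0=np.array([.646,.235,0.]);YAW=np.radians(-23.);SO=np.array([.549,-.126,0.])
def tool(pos,yaw,phi=0,s=1,g=.066):
    """tool pose for a dish pose; phi tips the lip (-y) down"""
    R=(Ro.from_euler("z",yaw)*Ro.from_euler("x",phi)).as_matrix()
    return np.asarray(pos)+R@[0,0,g],Ro.from_matrix(np.c_[-s*R[:,0],s*R[:,1],-R[:,2]]).as_rotvec()
def tip(lip,phi):
    """dish origin putting the lip point at lip (yaw 0)"""
    return np.asarray(lip)-Ro.from_euler("x",phi).apply([0,-.06,.022])
LIPS=[(0,.185),(10,.162),(16,.151),(19,.148),(22,.146),(25,.146),(28,.146),(32,.146),(36,.146),(42,.146)]
LY=.006
E
python3 - <<'E'
from h import *
np.set_printoptions(precision=3,suppress=True)
for d,z in LIPS:
    t=np.radians(d);o=tip([0,LY,z],t)
    R=Ro.from_euler("x",t);b=R.apply(np.c_[np.zeros(200),np.linspace(-.06,.06,200),np.zeros(200)])+o
    print(d,"clear",round(1e3*(np.interp([.053,.064],b[:,1],b[:,2])-.133).min(),1))
for s in(1,-1):
    for n,p in[("pre",tool(D0+[0,0,.1],YAW,0,s)),("grasp",tool(D0,YAW,0,s)),("lift",tool(D0+[0,0,.165],YAW,0,s))]+[(d,tool(tip(SO+[0,LY,z],np.radians(d)),0,np.radians(d),s)) for d,z in LIPS[::3]]:
        print(s,n,arm.solve_ik(*p))
E
```

```text
0 clear 30.0
10 clear 14.9
16 clear 8.6
19 clear 7.9
22 clear 8.3
25 clear 10.6
28 clear 13.1
32 clear 16.4
36 clear 20.0
42 clear 25.7
1 pre [-0.709  0.473  0.375  1.598 -0.188  1.107  0.882]
1 grasp [-0.695  0.572  0.356  1.681 -0.237  0.932  0.921]
1 lift [-0.719  0.425  0.389  1.525 -0.167  1.225  0.865]
1 0 [-0.753  0.236  0.891  1.855 -0.201  1.145  1.779]
1 19 [-0.636  0.561  1.262  1.838 -0.806  1.431  2.449]
1 28 [ 0.592  0.35  -0.296  1.741 -0.385  1.244  2.034]
1 42 [ 0.715  0.474 -0.296  1.673 -0.532  1.385  2.2  ]
-1 pre [-1.166  0.773  1.206  1.624 -0.749  1.28  -1.797]
-1 grasp [-1.157  0.924  1.2    1.708 -0.928  1.193 -1.674]
-1 lift [-1.168  0.694  1.209  1.55  -0.658  1.359 -1.866]
-1 0 [-0.898  0.301  1.104  1.86  -0.293  1.159 -1.264]
-1 19 [-0.556  0.447  1.08   1.835 -0.699  1.345 -0.804]
-1 28 [-0.437  0.58   1.145  1.799 -0.876  1.544 -0.605]
-1 42 [-0.21   0.72   1.089  1.73  -1.021  1.799 -0.442]
```

Run:
```python
from h import *
np.set_printoptions(precision=3,suppress=True)
arm.movej([-.5,.40,0.05,1.55,-.034,1.15,.8])
print(arm.read_tcp_pos(),arm.read_time())
arm.goto(*tool(D0+[0,0,.1],YAW)); print(arm.read_joints(),arm.read_time())
for d,z in LIPS[::3]: print(d,arm.solve_ik(*tool(tip(SO+[0,LY,z],np.radians(d)),0,np.radians(d))))
im=arm.get_image("top");cv2.imwrite("pics/pre.png",cv2.resize(im[80:300,200:440],None,fx=2,fy=2))
cv2.imwrite("pics/pres.png",arm.get_image("scene"))
```

```text
[0.645 0.257 0.216] 2.25
[-0.493  0.454  0.069  1.583 -0.034  1.107  0.755] 2.5833
0 [-0.088  0.178  0.093  1.822 -0.018  1.143  1.581]
19 [ 0.15   0.27   0.122  1.799 -0.38   1.192  2.003]
28 [ 0.26   0.334  0.123  1.762 -0.514  1.285  2.158]
42 [ 0.41   0.458  0.116  1.693 -0.674  1.457  2.337]
```

View pics/pres.png

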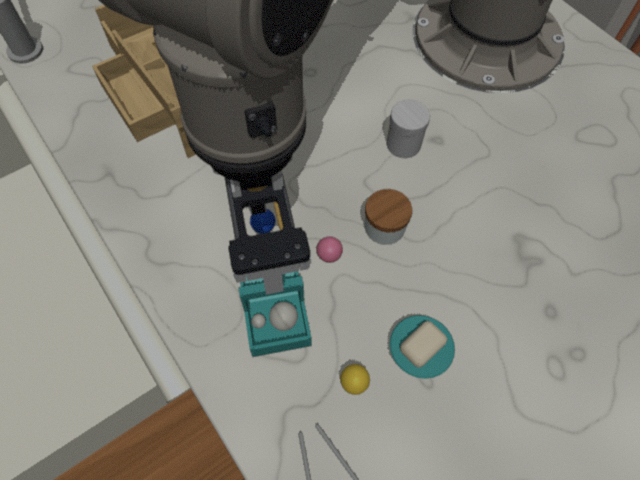

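The open gripper is aligned with the dish, which sits at (275,300), and the finger at (275,280) is over the handle. Descending to grasp.

Run:
```python
from h import *
np.set_printoptions(precision=3,suppress=True)
print(arm.move_linear(tool(D0,YAW)[0],velocity=.06,until_force=8),arm.read_tcp_pos())
arm.clamp(45); print(arm.read_gripper_width(),arm.read_grip_force())
arm.move_linear(tool(D0+[0,0,.03],YAW)[0],velocity=.05)
arm.move_linear(tool(D0+[0,0,.165],YAW)[0],velocity=.09)
print(arm.read_gripper_width(),arm.read_force(),arm.read_time())
cv2.imwrite("pics/lift.png",arm.get_image("scene")[150:450,150:450])
```

```text
False [0.646 0.235 0.066]
0.00046956241778757995 0.0
0.000430987726660882 [ 0.158 -0.178  0.083] 8.3167
```

View pics/lift.png

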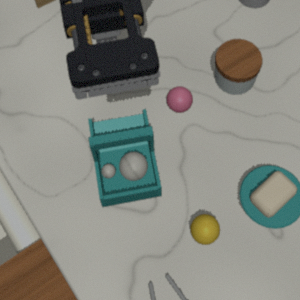

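Run:
```python
from h import *
print(proj("scene",[.646,.235,.095]),proj("top",[.646,.235,.095]),proj("scene",arm.read_tcp_pos()),proj("scene",[.646,.235,.166]))
print(arm.read_tcp_pos(),arm.read_ee_rot(),Ro.from_rotvec(arm.read_ee_rot()).as_matrix(),YAW)
arm.ungrasp()
s=arm.get_image("scene");t=arm.get_image("top")
a=cv2.resize(s[150:350,190:350],(400,500));b=cv2.resize(t[80:280,210:370],(400,500))
cv2.imwrite("pics/dbg.png",np.hstack([a,b]))
```

```text
[269.78805668 284.80187777] [289.06844811 162.02624092] [261.75283865 234.33151865] [265.87729228 260.69186841]
[0.64579297 0.2349335  0.2304279 ] [-6.26174537e-01 -3.07789961e+00  7.36869070e-04] [[-9.20512270e-01  3.90712986e-01 -7.24194717e-04]
 [ 3.90713287e-01  9.20512367e-01 -3.31481121e-04]
 [ 5.37116215e-04 -5.88084938e-04 -9.99999683e-01]] -0.4014257279586958
```

View pics/dbg.png

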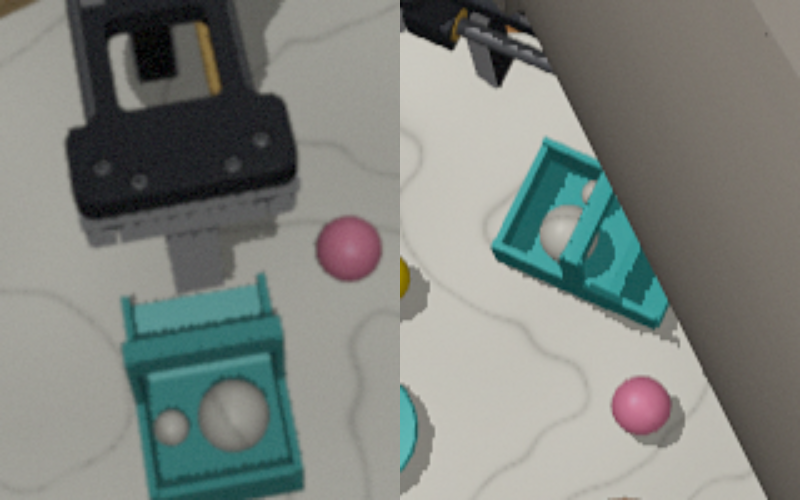

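The dish has not moved and the gripper closed on nothing, although the measured handle pose reprojects correctly at (271,286). I'll go down again and photograph the fingers open and closed at grasp depth, with the expected tips marked.

Run:
```python
from h import *
print(arm.read_gripper_width())
def snap():
    s=arm.get_image("scene");a=cv2.resize(s[150:350,190:350],(400,500))
    w=arm.read_gripper_width();R=Ro.from_rotvec(arm.read_ee_rot()).as_matrix();p=arm.read_tcp_pos()
    for k in(-1,0,1):
        u=proj("scene",p+R[:,1]*k*w/2);cv2.circle(a,tuple(int(v) for v in((u-[190,150])*2.5)),4,(0,0,255),1)
    return a
print(arm.move_linear(tool(D0,YAW)[0],velocity=.12,until_force=8),arm.read_tcp_pos())
a=snap();arm.clamp(45);arm.sleep(.3);print(arm.read_gripper_width(),arm.read_grip_force(),arm.read_force());b=snap()
cv2.imwrite("pics/dbg2.png",np.hstack([a,b]))
```

```text
0.09400671833673259
False [0.64645862 0.23517213 0.06679021]
0.000523803385851602 0.0 [ 0.19534365 -0.84792116 -0.66884288]
```

View pics/dbg2.png

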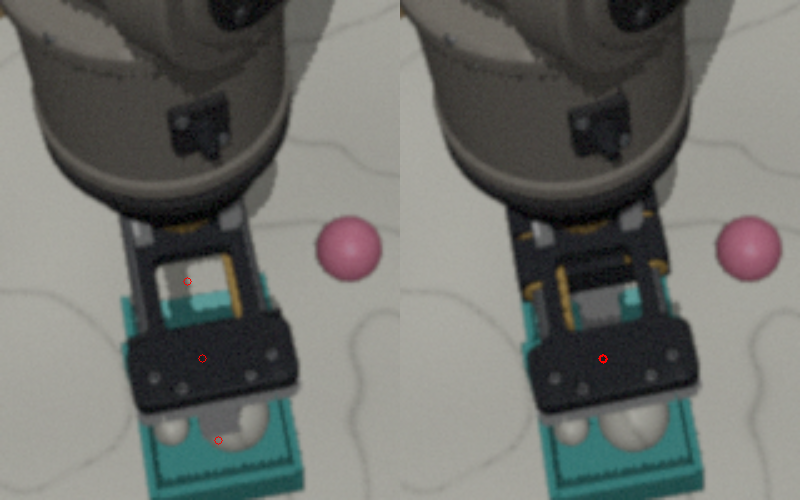

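In the open view the finger tip is at about (218,430) in the crop, some 10 px above where its back should be. So the real tips may be higher than the TCP readout, or offset sideways. I'll triangulate the open fingertip from the earlier pair (z=0.23) to decide which, and take a touch reading with the closed fingers.

Run:
```python
from h import *
np.set_printoptions(precision=4,suppress=True)
X,e=tri((210+97/2.5,80+86/2.5),(190+203/2.5,150+290/2.5));print("tip tri",X,e)
y=np.array([.3907,.9205,0]);p=np.array([.6458,.2349,.2304])
for k in(.047,.0595):print("exp",p+k*y,proj("top",p+k*y),proj("scene",p+k*y))
print(arm.move_linear(arm.read_tcp_pos()-[0,0,.02],velocity=.02,until_force=3),arm.read_tcp_pos(),arm.read_force(),arm.read_time())
```

```text
tip tri [0.6626 0.2832 0.2538] 0.7324358144998484
exp [0.6642 0.2782 0.2304] [254.5994 119.4194] [269.3524 273.0817]
exp [0.669  0.2897 0.2304] [246.0564 115.8001] [271.4768 283.887 ]
True [0.6461 0.2351 0.0641] [-0.3044 -0.2485  6.7686] 13.6167
```

Confirmed: laterally the tip is right, but both triangulation (+23 mm) and the touch (handle top at reading 0.064 → +30 mm) show that the real tips sit about 30 mm above the TCP readout. Regrasping 30 mm deeper.

```bash
cat >> h.py <<'E'
G=.036
E
python3 - <<'E'
from h import *
np.set_printoptions(precision=3,suppress=True)
p=tool(D0,YAW,g=G)[0]
arm.move_linear(p+[0,0,.04],velocity=.1)
arm.ungrasp()
print(arm.move_linear(p,velocity=.08,until_force=6),arm.read_tcp_pos(),arm.read_force())
arm.clamp(45);print(arm.read_gripper_width(),arm.read_grip_force())
if arm.read_gripper_width()>.009:
    arm.move_linear(p+[0,0,.03],velocity=.06)
    arm.move_linear(p+[0,0,.17],velocity=.12)
print(arm.read_gripper_width(),arm.read_force(),arm.read_time())
for d,z in LIPS[::3]: print(d,arm.solve_ik(*tool(tip(SO+[0,LY,z],np.radians(d)),0,np.radians(d),g=G)))
E
```

```text
False [0.646 0.235 0.036] [-0.127 -0.31  -0.053]
0.011733530101030296 44.95964169502258
0.011433503202060227 [-0.268 -0.111 -2.738] 19.1833
0 [-0.095  0.203  0.101  1.859 -0.023  1.081  1.586]
19 [ 0.119  0.292  0.14   1.838 -0.4    1.134  2.019]
28 [ 0.22   0.35   0.145  1.803 -0.538  1.231  2.177]
42 [ 0.357  0.466  0.15   1.74  -0.703  1.411  2.362]
```

Gripped at 11.7 mm width and lifted, with about 3 N of weight on the wrist. Carrying level to the sorter, then a 15° look held high.

Run:
```python
from h import *
np.set_printoptions(precision=3,suppress=True)
def go(d,z,v): 
    arm.move_linear(*tool(tip(SO+[0,LY,z],np.radians(d)),0,np.radians(d),g=G),velocity=v)
go(0,.195,.12)
print(arm.read_time(),arm.read_force())
go(15,.185,.02)
print(arm.read_time(),arm.read_gripper_width())
s=arm.get_image("scene").copy();t=arm.get_image("top").copy()
p=arm.read_tcp_pos();R=Ro.from_rotvec(arm.read_ee_rot()).as_matrix();Rd=np.c_[-R[:,0],R[:,1],-R[:,2]]
big={"scene":cv2.resize(s[0:240,60:340],None,fx=1.4,fy=1.4),"top":cv2.resize(t[120:320,380:640],None,fx=1.5,fy=1.5)}
off={"scene":((60,0),1.4),"top":((380,120),1.5)}
for n in big:
    for col,o in(((0,0,255),p-Rd@[0,0,G]),((0,255,255),p+[0,0,.03]-Rd@[0,0,.066])):
        for c in[(-.042,.06,.038),(.042,.06,.038),(-.042,-.06,.022),(.042,-.06,.022),(.042,.06,0),(-.042,.06,0)]:
            u=(proj(n,o+Rd@c)-off[n][0])*off[n][1];cv2.circle(big[n],tuple(u.astype(int)),2,col,-1)
h=max(b.shape[0] for b in big.values())
cv2.imwrite("pics/tilt.png",np.hstack([cv2.copyMakeBorder(b,0,h-b.shape[0],0,0,0) for b in big.values()]))
```

```text
21.925 [ 0.062  0.11  -2.756]
22.4583 0.011146487554601889
```

View pics/tilt.png

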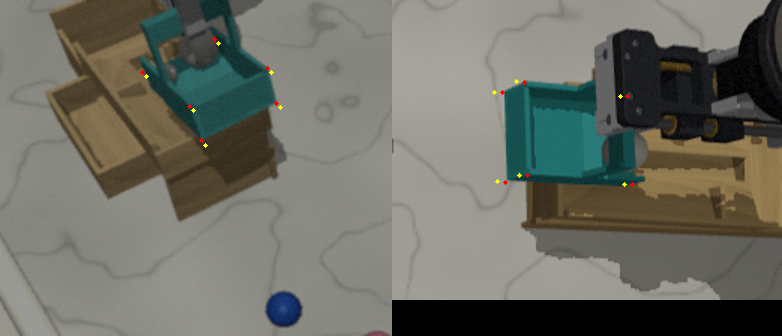

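The tool-fixed offset (red marks) matches the seen dish corners, so the dish pose is known. The large ball rests at the ramp over the trough, at crop (625,150). Now tipping slowly.

Run:
```python
from h import *
def go(d,z,v): 
    arm.move_linear(*tool(tip(SO+[0,LY,z],np.radians(d)),0,np.radians(d),g=G),velocity=v)
go(16,.152,.03)
for d,z in LIPS[3:]: go(d,z,.009)
print(arm.read_time())
arm.sleep(1.5)
print(arm.read_time(),arm.read_force(),arm.read_gripper_width())
s=arm.get_image("scene");t=arm.get_image("top")
a=cv2.resize(s[0:220,60:300],(400,367));b=cv2.resize(t[120:320,380:640],(400,308))
cv2.imwrite("pics/tip.png",np.hstack([a,cv2.copyMakeBorder(b,0,59,0,0,0)]))
```

```text
27.65
29.15 [ 0.28251932 -0.17832985 -1.78629596] 0.011954877456262258
```

View pics/tip.png

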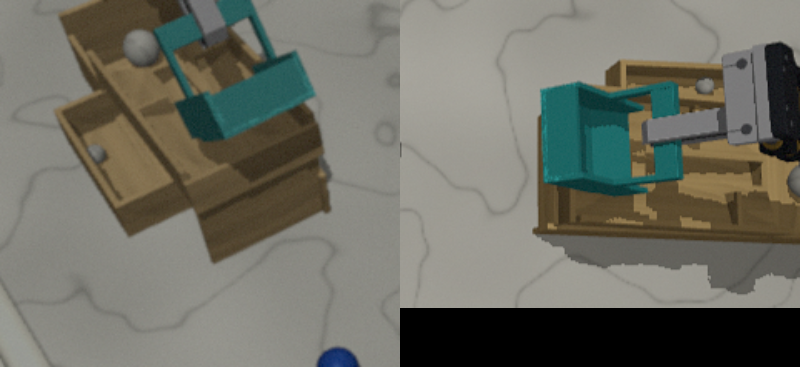

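Both balls are sorted: the small one in the side tray (crop (97,153)), the large one in the foot tray ((140,48)). Levelling the dish and returning it to its original free spot.

Run:
```python
from h import *
np.set_printoptions(precision=3,suppress=True)
def go(d,z,v): 
    arm.move_linear(*tool(tip(SO+[0,LY,z],np.radians(d)),0,np.radians(d),g=G),velocity=v)
go(25,.165,.03);go(0,.195,.03)
arm.move_linear(*tool(D0+[0,0,.17],YAW,g=G),velocity=.15)
p=tool(D0,YAW,g=G)[0]
arm.move_linear(p+[0,0,.02],velocity=.12)
print(arm.move_linear(p-[0,0,.004],velocity=.03,until_force=3),arm.read_tcp_pos()-p,arm.read_force())
arm.ungrasp()
arm.move_linear(p+[0,0,.16],velocity=.12)
print(arm.read_time(),arm.read_gripper_width(),arm.read_force())
arm.movej(np.array([-1.2,.3,.05,1.5,-.03,1.25,.3])) # clear the view
t=arm.get_image("top");s=arm.get_image("scene")
o=cv2.imread("pics/top0.png");os=cv2.imread("pics/scene0.png")
def m(i,x0,y0,x1,y1):
    h=cv2.cvtColor(i[y0:y1,x0:x1],cv2.COLOR_BGR2HSV);k=cv2.inRange(h,(80,100,40),(98,255,255));q=cv2.moments(k,True);return q["m00"],q["m10"]/max(q["m00"],1)+x0,q["m01"]/max(q["m00"],1)+y0
for a in(o,t):print("top",m(a,235,110,350,235))
for a in(os,s):print("scene",m(a,200,240,335,375))
def grey(i,x0,y0,x1,y1):
    h=cv2.cvtColor(i[y0:y1,x0:x1],cv2.COLOR_BGR2HSV);k=cv2.inRange(h,(0,0,90),(180,55,255))
    k=cv2.morphologyEx(k,cv2.MORPH_OPEN,np.ones((3,3)));return [(c[4],*(cc+(x0,y0))) for c,cc in zip(*[r[1:] for r in cv2.connectedComponentsWithStats(k)[2:]])]
print("side tray",grey(s,105,70,150,115),"foot",grey(s,125,10,165,45))
print(arm.read_time())
```

```text
True [-0.  0. -0.] [1.144 1.147 3.779]
37.575 0.09402752677480142 [-0.484  0.212 -0.823]
top (3641.0, 291.11370502609174, 172.6759132106564)
top (3949.0, 290.4201063560395, 172.76930868574323)
scene (4185.0, 273.6551971326165, 307.89486260454004)
scene (5030.0, 274.63936381709743, 308.6952286282306)
side tray [(np.int32(59), np.float64(117.20338983050847), np.float64(90.4406779661017)), (np.int32(183), np.float64(109.62295081967213), np.float64(106.54098360655738))] foot [(np.int32(296), np.float64(143.26013513513513), np.float64(26.554054054054053))]
39.4833
```

```bash
python3 -c "
from rig import arm
print(arm.close_job())"
```

```text
the job is handed in; nothing more can be done
None
```

The job is handed in at about 39.5 s: the small ball is in the side tray, the large ball is in the foot tray, and the empty dish is upright and released at its original spot on the ledge (checked in the camera images).

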